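# Drop two clay balls from the lever dispenser into a bonsai pot

### The job

Two identical ball dispensers stand on the pot shop's packing bench, each with a brown pot below its outlet. On the dispenser that holds the large clay balls, press down the black pad at the free end of the rocking lever so that its other end lifts the gate, and keep it down until both large balls have rolled into the pot; then let the lever spring back so that the gate is shut. Do it with the fingers on the pad: nothing is picked up, the robot does not touch balls or gate, the other dispenser's lever is left alone with the small balls still in their chute, and the pots and other things stay where they stand.

Things in the scene. Friction and masses are not known exactly. Their poses are not given: they have to be found in the camera images.
- dispenser_large: One of two identical dispensers side by side in either order; holds two large clay balls, 36 mm across. Steel base, open aluminium chute 50 mm wide sloping down along its +x (roughly away from the robot). Origin: underside, below chute centre line; +y = pad side. Gate at x +94 mm, chute floor there 75 mm high; chute back at x -60, wall tops 128 high. Lever pivot post: x +94, y +85, 126 high.
- lever_large (a joint): Rocking lever of dispenser_large, rad: 0 = at rest, gate shut; grows as the black pad is pressed, to the stop at 0.5 (pad 43 mm lower). The gate clears 36 mm balls from about 0.42. A spring returns it: 2 N at the pad at first, 6.5 N at the stop. Bar 14 mm wide, 196 mm long along the dispenser's y, pivot level along x, 128 mm above the table.
- pad_large (a point): Centre of the top face of the black rubber press pad (30 mm along the dispenser's x, 36 mm along y, flat) on the free end of lever_large, 90 mm from the pivot towards the dispenser's +y; 141 mm above the table at rest, no part of the dispenser below it. It turns with the lever.
- gate_large (a point): The gate of dispenser_large: upright clear acrylic plate, 54 mm wide, 50 mm high, 4 mm thick, fixed under the other end of lever_large, 85 mm from the pivot, across the chute's outlet. This point: middle of its lower edge, 8 mm above the chute floor when shut.
- pot_large: Brown rectangular bonsai pot on four feet below the outlet of dispenser_large: 150 x 110 mm, 58 mm high, wall 7 mm, 0.9 kg, loose. Origin under its centre, x along its length (same way as the dispenser's x); inner floor 13 mm above the table.
- ball_large1_center (a point): Centre of a clay ball, 36 mm across, in the chute of dispenser_large at the start (the one against the gate).
- ball_large2_center (a point): Centre of a clay ball, 36 mm across, in the chute of dispenser_large at the start (the one behind it).
- dispenser_small: One of two identical dispensers side by side in either order; holds two small clay balls, 24 mm across. Steel base, open aluminium chute 50 mm wide sloping down along its +x (roughly away from the robot). Origin: underside, below chute centre line; +y = pad side. Gate at x +94 mm, chute floor there 75 mm high; chute back at x -60, wall tops 128 high. Lever pivot post: x +94, y +85, 126 high.
- lever_small (a joint): Rocking lever of dispenser_small, rad: 0 = at rest, gate shut; grows as the black pad is pressed, to the stop at 0.5 (pad 43 mm lower). The gate clears 36 mm balls from about 0.42. A spring returns it: 2 N at the pad at first, 6.5 N at the stop. Bar 14 mm wide, 196 mm long along the dispenser's y, pivot level along x, 128 mm above the table.
- pad_small (a point): Centre of the top face of the black rubber press pad (30 mm along the dispenser's x, 36 mm along y, flat) on the free end of lever_small, 90 mm from the pivot towards the dispenser's +y; 141 mm above the table at rest, no part of the dispenser below it. It turns with the lever.
- pot_small: Brown rectangular bonsai pot on four feet below the outlet of dispenser_small: 150 x 110 mm, 58 mm high, wall 7 mm, 0.9 kg, loose. Origin under its centre, x along its length (same way as the dispenser's x); inner floor 13 mm above the table.
- ball_small1_center (a point): Centre of a clay ball, 24 mm across, in the chute of dispenser_small at the start (the one against the gate).
- ball_small2_center (a point): Centre of a clay ball, 24 mm across, in the chute of dispenser_small at the start (the one behind it).
- round_pot: Small dark round pot, 64 mm across, 55 mm high, among the dispensers' pots. Bystander; origin under its centre.
- tall_pot: Square terracotta pot, 62 x 62 mm, 85 mm high. Bystander; origin under its centre.
- bowl: Ochre bowl, 100 mm across, 40 mm high. Bystander; origin under its centre.
- brush: Brush lying on the table. Bystander.
- tag_block: Block of paper price tags, 50 x 35 x 22 mm, lying between the two dispensers. Bystander; origin under its centre.
- glue_bottle: White bottle with black cap, 48 mm across, 120 mm high. Bystander; origin under its centre.
- saucer: Brown saucer, 90 mm across, 18 mm high. Bystander; origin under its centre.
- ball_large1: The same ball as point ball_large1_center, as a body; its origin is a point on its surface that turns with it, so use the point for its position.
- ball_large2: The same ball as point ball_large2_center, as a body; its origin is a point on its surface that turns with it, so use the point for its position.
- ball_small1: The same ball as point ball_small1_center, as a body; its origin is a point on its surface that turns with it, so use the point for its position.
- ball_small2: The same ball as point ball_small2_center, as a body; its origin is a point on its surface that turns with it, so use the point for its position.
Not all that is in view belongs to the job. Leave any pink look-alike of the pot_large alone.

How it is judged:
By the outcome, as a careful person would: the job done as asked, in the order asked, and still so for the second after the job is handed in, with the robot touching nothing.
It also fails if it takes over 32 s, if anything falls off the work surface, if the arm or the gripper's body presses on something with over 40 N, if the wrist force passes 120 N, or if a joint passes its speed limit or range.

### The arm

A 7-joint arm with a two-finger parallel gripper is mounted at the origin on the work surface. World frame = base frame: x ahead of the robot, y to its left, z up, the work surface at z = 0. Lengths are in m, angles in rad, forces in N, time in s.
With the tool pointing down it reaches from about 0.4 to 0.875 m from the base axis. Payload 6.5 kg.
Tool frame: the origin (TCP) lies at the very end of the fingers, on their centre line; the grasp point (between the pads) lies 19 mm behind it; z points along the fingers, y is the line along which they close (so a half turn about z gives the same grasp; the last joint's range is limited). The gripper opens to 88 mm and grips with 3 to 60 N. Pads are 18 mm wide; open, the fingers measure 123 mm over their backs; the gripper's body (75 mm by 187 mm) begins 45 mm behind the grasp point.
Start: joints at [-1.322, 0.536, -0.004, 1.538, 0.003, 1.067, -0.071], TCP at [0.201, 0.618, 0.239] pointing down, gripper open.
Joint ranges: [-2.7, 2.7], [-0.37, 2.16], [-1.27, 1.26], [0.24, 2.4], [-1.31, 4.45], [0.19, 1.91], [-2.76, 2.76]. Speed limits (rad/s): [2.39, 2.39, 3.14, 3.14, 3.14, 3.14, 3.14].

### API

Orientations are given as a unit quaternion [x, y, z, w].
In Python, from workcell import bot gives the robot as it stands.
- The arm moves only by the tool drive_tool, never from a script. Its argument "increments" is text: rows parted by semicolons, each of 7 numbers parted by spaces: the turn, a rotation vector about the tool's x, y, z in degrees, then the shift along the tool's x, y, z in m, then the closure in counts, from 0 (fully open) to 255 (shut). In form: ax ay az x y z grip; .... A call has exactly 8 rows; each row shifts and turns the commanded pose from where the row before left it, along the tool's axes as they then stand; what a row does not reach is not made up. A row lasts 1/8 s, in which the tool goes at most 62.5 mm and 10.7 degrees, less where a joint would pass 70% of its speed; a pose out of reach is approached as far as the arm can. A call with a gripper value outside its range is refused whole. The fingers move at their own pace and stop on an object; "grip_force" is the grip in N (left out, the last holds). Time passes only in rows, so rows that do not move let the fingers close, or fill a call up. It gives the time, the measured TCP pose, the force, the opening and the grip force at its end, in the units of the state.
- bot.observe(): the state, without advancing time (a new reading comes with each control period).
- bot.capture(name): name is "scene" or "side" or "wrist"; returns a dict with "pixels" (384x512x3 uint8, blue, green, red), "depth" (384x512 float32, m along the optical axis (not along the pixel's ray), 0 where there is no reading), "fovy" (degrees; the focal length in pixels is half the picture's height over the tangent of half this angle, whatever the lens; pixels are square), "cx", "cy" (the principal point, pixels), "rvec" (rotation vector, rad) and "tvec" (3), from world to camera coordinates, as OpenCV has them; the wrist camera has in their place "mount" (4x4, takes a point from camera to tool coordinates, whose origin is the TCP and whose axes are the flange's). Camera axes: x right, y down, z forward; pixel columns grow to the right and rows downward; lengths in m; the calibration is good to about 2 mm. A picture is of the moment at which its call begins: read the wrist's pose just before it.
- bot.sign_off(): hands the job in; it is judged then, once.
The state is a dict: "time_s": time; "joints": joint angles; "qvel": joint speeds; "tau": joint torques, N m; "eef_pos": TCP position; "tcp_rot": TCP orientation; "ft_force": force on the tool from outside, world axes, zero at the start; "torque": the same for the moment, N m; "finger_gap": opening from 0.0 (shut) to 1.0 (fully open); "gripper_force": force on a finger pad.
Only numpy, scipy, OpenCV 4.12 (cv2) and the standard library are available. Lean on these libraries where they do the work, as an engineer would, in place of code of your own. Each camera call takes 0.05 s, during which the arm holds its last target. There are 200 camera calls.

## Working session

There is one attempt and no reset: what is moved stays moved. The work goes in short steps, Python scripts to look and compute and a tool call to move; the robot and the scene stay as the last step left them, time stands still between calls to the robot, and variables do not carry over. Pictures are saved under pics/ and viewed, at most 10 in all, crops included, and the job is handed in when it is done.

Besides the shell and the picture viewer there is one more tool, called after ">>>" by a JSON object that holds its "fn" and its "kwargs", one argument or row to a line. drive_tool: Moves the arm, as the interface text tells. Its arguments: {"type":"object","properties":{"increments":{"type":"string"},"grip_force":{"type":"number"}},"required":["increments"]}

```bash
mkdir -p pics; cat > h.py <<'E'
import numpy as np, cv2
from workcell import bot
def snap(n,f):
    c=bot.capture(n); cv2.imwrite(f'pics/{f}.png',c['pixels']); np.savez(f'{f}.npz',**c); return c
def world(c,u,v,z=None):
    f=192/np.tan(np.radians(c['fovy'])/2); R=cv2.Rodrigues(np.array(c['rvec'],float))[0]; t=np.array(c['tvec'],float).ravel()
    r=np.array([(u-c['cx'])/f,(v-c['cy'])/f,1.])
    if z is None:
        p=c['depth'][int(v)-1:int(v)+2,int(u)-1:int(u)+2]; d=np.median(p[p>0]); return R.T@(r*d-t)
    o=-R.T@t; w=R.T@r; return o+w*(z-o[2])/w[2]
E
python3 - <<'E'
from h import *
a=snap('scene','s1');b=snap('side','d1')
cv2.imwrite('pics/s1b.png',cv2.resize(a['pixels'],(800,600)));cv2.imwrite('pics/d1b.png',cv2.resize(b['pixels'],(800,600)))
s=bot.observe();print(s['time_s'],s['eef_pos'],s['tcp_rot'],s['ft_force'])
E
```

```text
0.1 [0.20112377 0.61752326 0.23793457] [ 1.56701992e-01  9.87645621e-01 -7.81274605e-04 -4.35670613e-05] [ 0.60121798  0.08621497 -0.41864404]
```

View pics/s1b.png

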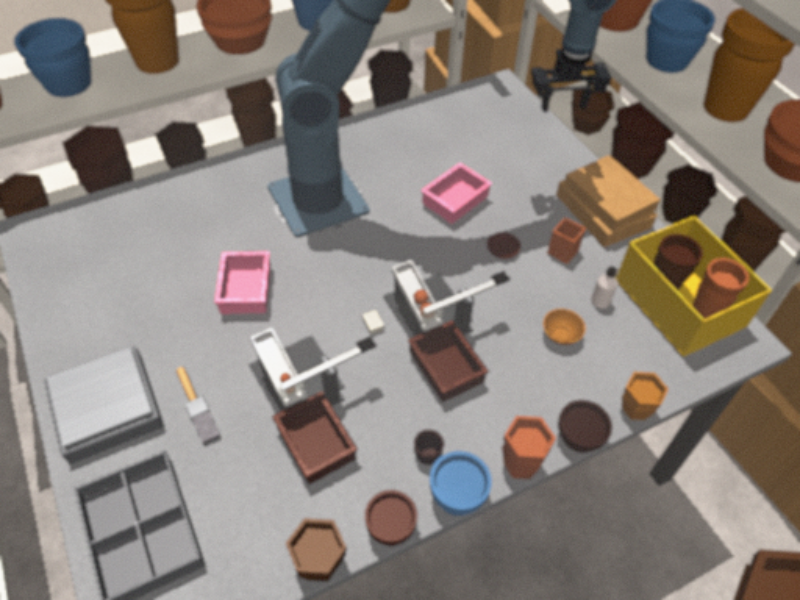

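View pics/d1b.png

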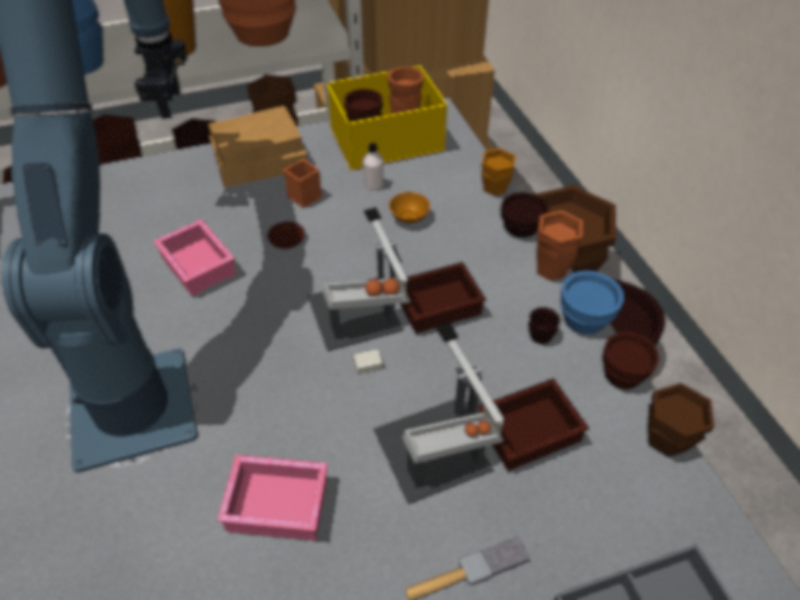

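The balls at side (375–391, 287) are clearly the bigger ones, so the large dispenser is the one on the robot's left. Its pad is at scene (500,278) and side (373,214) in the enlarged pictures.

```bash
python3 - <<'E'
from h import *
a=np.load('s1.npz');b=np.load('d1.npz')
k=.64
for n,u,v in [('pad',500,278),('lever gate end',425,309),('lever mid',465,291),('pad small',366,344)]: print(n,world(a,u*k,v*k),world(a,u*k,v*k,.141))
for n,u,v in [('pad',373,214),('lev mid',388,243),('lev gate end',402,275),('pad small',448,332)]: print(n,world(b,u*k,v*k),world(b,u*k,v*k,.141))
A=cv2.resize(a['pixels'][150:230,240:340],(500,400),interpolation=2);B=cv2.resize(b['pixels'][120:220,195:320],(500,400),interpolation=2)
cv2.imwrite('pics/c1.png',np.vstack([np.hstack([A])]));cv2.imwrite('pics/c2.png',B)
cv2.imwrite('pics/c12.png',cv2.resize(np.hstack([A,B]),(800,320)))
E
```

```text
pad [0.55277865 0.22441855 0.13782979] [0.55484532 0.22268912 0.141     ]
lever gate end [0.55108447 0.03377206 0.13058197] [0.55785079 0.02970824 0.141     ]
lever mid [0.54698903 0.13708017 0.13231669] [0.55266496 0.13297074 0.141     ]
pad small [ 0.5846329  -0.12421016  0.14097472] [ 0.58464877 -0.12421689  0.141     ]
pad [0.55186127 0.22223479 0.13856733] [0.55107698 0.21953797 0.141     ]
lev mid [0.55697551 0.13801917 0.12900059] [0.55308186 0.12588716 0.141     ]
lev gate end [0.5538858  0.04224524 0.13043777] [0.55048703 0.03259256 0.141     ]
pad small [ 0.58240079 -0.12598684  0.13940141] [ 0.5818342  -0.12718176  0.141     ]
```

View pics/c12.png

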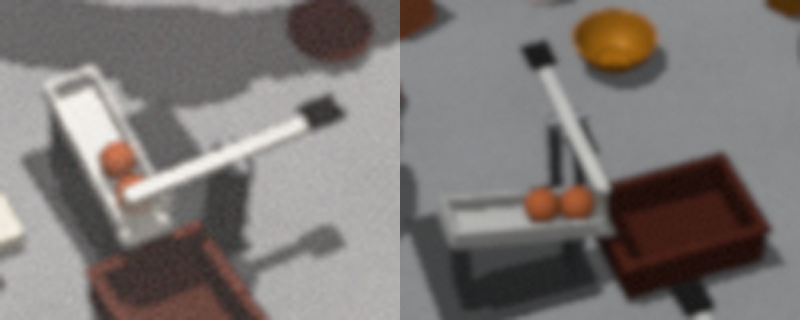

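>>> {"fn": "drive_tool", "kwargs": {
  "increments": "0 0 0 -0.05 -0.03 0 255;0 0 0 -0.05 -0.03 0 255;0 0 0 -0.05 -0.03 0 255;0 0 0 -0.05 -0.03 0 255;0 0 0 -0.05 -0.03 0 255;0 0 0 -0.05 -0.03 0 255;0 0 0 -0.05 -0.03 0 255;0 0 0 -0.05 -0.03 0 255"
}}

```text
time_s: 1.1
eef_pos: [0.5081, 0.2644, 0.2386]
tcp_rot: [0.157, 0.988, -0.0, -0.0]
ft_force: [0.1, 0.2, -0.0]
finger_gap: 0.116
gripper_force: 0.0
```

>>> {"fn": "drive_tool", "kwargs": {
  "increments": "0 0 9 0 0 0 255;0 0 9 0 0 0 255;0 0 9 0 0 0 255;0 0 9 0 0 0 255;0 0 9 0 0 0 255;0 0 9 0 0 0 255;0 0 9 0 0 0 255;0 0 9 0 0 0 255"
}}

```text
time_s: 2.1
eef_pos: [0.507, 0.2659, 0.2383]
tcp_rot: [0.709, 0.705, -0.0, -0.0]
ft_force: [-0.6, -0.2, -0.5]
finger_gap: 0.001
gripper_force: 0.0
```

```bash
python3 - <<'E'
from h import *
from scipy.spatial.transform import Rotation as Ro
s=bot.observe();c=snap('wrist','w1')
R=Ro.from_quat(s['tcp_rot']).as_matrix();M=np.array(c['mount'])
f=192/np.tan(np.radians(c['fovy'])/2)
v,u=np.mgrid[0:384,0:512];d=c['depth']
P=np.stack([(u-c['cx'])/f*d,(v-c['cy'])/f*d,d],-1)
W=(P@M[:3,:3].T+M[:3,3])@R.T+np.array(s['eef_pos'])
np.save('W.npy',W)
g=c['pixels'].max(-1)
m=(d>0)&(abs(W[...,2]-.139)<.012)&(g<70)&(abs(W[...,0]-.553)<.06)&(abs(W[...,1]-.222)<.06)
p=W[m];print(len(p),p.mean(0) if len(p) else 0,np.percentile(p,[1,99],axis=0) if len(p) else 0)
m=(d>0)&(abs(W[...,2]-.132)<.01)&(g>120)&(abs(W[...,0]-.553)<.06)
p=W[m];print(len(p),p.mean(0),np.percentile(p,[1,99],axis=0),np.polyfit(p[:,1],p[:,0],1))
E
```

```text
1121 [0.54901516 0.23573838 0.14082115] [[0.53460653 0.22338733 0.13712245]
 [0.56396564 0.2468772  0.14269159]]<stdin>:14: RuntimeWarning: Mean of empty slice.
  ret = um.true_divide(
Traceback (most recent call last):
IndexError: index -1 is out of bounds for axis 0 with size 0
```

View pics/w1.png

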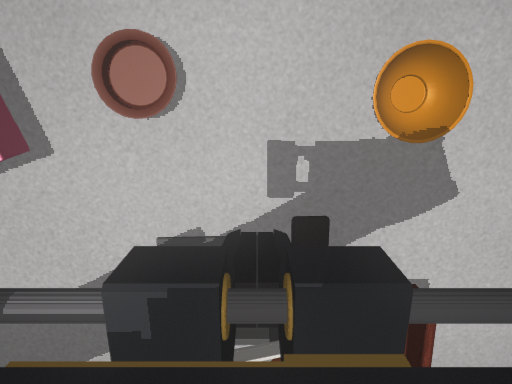

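The wrist view shows the pad at (310,232) just beyond the fingers. It puts the pad at x ≈ 0.550, y ≈ 0.226, top z ≈ 0.141.

>>> {"fn": "drive_tool", "kwargs": {
  "increments": "0 0 0 -0.02 0.022 0 255;0 0 0 -0.021 0.022 0 255;0 0 0 0 0 0.025 255;0 0 0 0 0 0.025 255;0 0 0 0 0 0.025 255;0 0 0 0 0 0.01 255;0 0 0 0 0 0 255;0 0 0 0 0 0 255"
}}

```text
time_s: 3.15
eef_pos: [0.5519, 0.2252, 0.1547]
tcp_rot: [0.707, 0.707, 0.001, 0.0]
ft_force: [0.8, 0.2, 0.8]
finger_gap: 0.007
gripper_force: 0.0
```

```bash
python3 - <<'E'
from h import *
a=snap('scene','s2');b=snap('side','d2')
A=cv2.resize(a['pixels'][140:230,240:340],(400,360),interpolation=2);B=cv2.resize(b['pixels'][110:200,200:300],(400,360),interpolation=2)
cv2.imwrite('pics/c3.png',np.hstack([A,B]));print(bot.observe()['eef_pos'])
E
```

```text
[0.5518859  0.22523104 0.15471178]
```

View pics/c3.png

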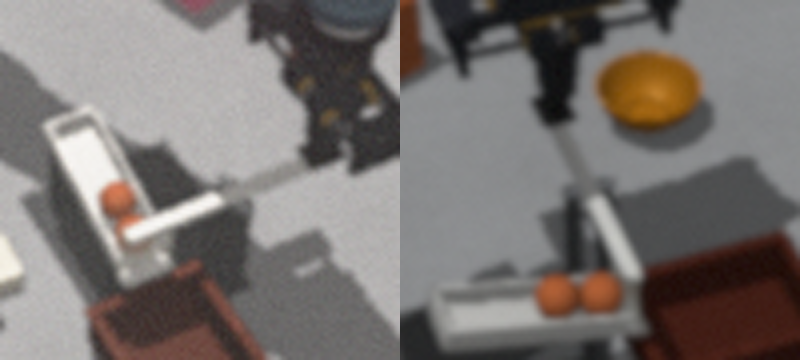

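The closed fingers are right above the pad (side crop about 555,110). Pressing now.

>>> {"fn": "drive_tool", "kwargs": {
  "increments": "0 0 0 0 0 0.007 255;0 0 0 0 0 0.007 255;0 0 0 0 0 0.007 255;0 0 0 0 0 0.007 255;0 0 0 0 0 0.007 255;0 0 0 0 0 0.007 255;0 0 0 0 0 0.007 255;0 0 0 0 0 0.003 255"
}}

```text
time_s: 4.25
eef_pos: [0.5518, 0.2236, 0.1016]
tcp_rot: [0.708, 0.707, -0.0, 0.001]
ft_force: [-1.2, -1.0, 8.5]
finger_gap: 0.004
gripper_force: 3.4
```

```bash
python3 - <<'E'
from h import *
a=snap('scene','s3');b=snap('side','d3')
A=cv2.resize(a['pixels'][140:230,240:340],(400,360),interpolation=2);B=cv2.resize(b['pixels'][110:200,210:310],(400,360),interpolation=2)
cv2.imwrite('pics/c4.png',np.hstack([A,B]));s=bot.observe();print(s['eef_pos'],s['ft_force'])
E
```

```text
[0.55183522 0.22375214 0.10163271] [-1.3848382  -0.14083385  7.71393764]
```

View pics/c4.png

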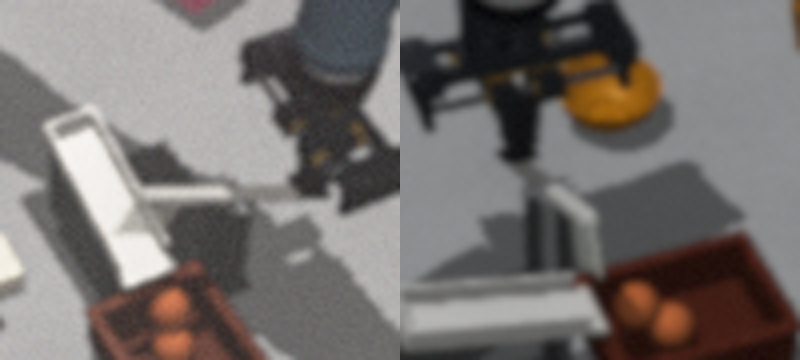

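Both balls are in the pot, at side crop (635,300) and (670,322), and the chute is empty. I'll hold briefly, then release upward.

>>> {"fn": "drive_tool", "kwargs": {
  "increments": "0 0 0 0 0 0 255;0 0 0 0 0 0 255;0 0 0 0 0 -0.008 255;0 0 0 0 0 -0.008 255;0 0 0 0 0 -0.008 255;0 0 0 0 0 -0.008 255;0 0 0 0 0 -0.01 255;0 0 0 0 0 -0.015 255"
}}

```text
time_s: 5.35
eef_pos: [0.5504, 0.2234, 0.1585]
tcp_rot: [0.708, 0.707, -0.002, -0.0]
ft_force: [0.9, -0.3, 0.4]
finger_gap: 0.003
gripper_force: 0.0
```

>>> {"fn": "drive_tool", "kwargs": {
  "increments": "0 0 0 0 0 -0.02 255;0 0 0 0 0 -0.02 255;0 0 0 0 0 -0.02 255;0 0 0 0 0 -0.02 255;0 0 0 0 0 0 255;0 0 0 0 0 0 255;0 0 0 0 0 0 255;0 0 0 0 0 0 255"
}}

```text
time_s: 6.35
eef_pos: [0.5509, 0.2248, 0.238]
tcp_rot: [0.707, 0.707, -0.001, -0.0]
ft_force: [0.8, 0.5, -0.1]
finger_gap: 0.005
gripper_force: 0.0
```

```bash
python3 - <<'E'
from h import *
a=snap('scene','s4');b=snap('side','d4')
A=cv2.resize(a['pixels'][140:290,150:350],(400,300),interpolation=2);B=cv2.resize(b['pixels'][110:310,190:390],(400,400),interpolation=2)[:300]
cv2.imwrite('pics/c5.png',np.hstack([A,B]))
E
```

```text
(no output)
```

View pics/c5.png

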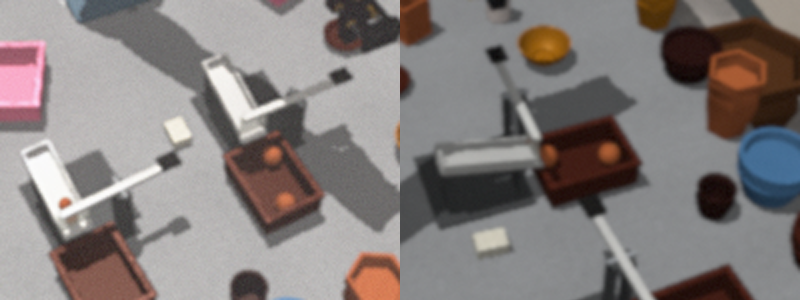

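The lever is back at rest with the gate shut, both large balls are in the pot at (272,155) and (285,200), and the small dispenser is untouched.

```bash
python3 -c "
from workcell import bot
print(bot.sign_off())"
```

```text
the job is handed in; nothing more can be done
None
```

Job handed in: both large balls are in their pot, the lever has sprung back with the gate shut, the small dispenser was left alone, and nothing else looked moved in the last pictures.

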